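Pry the snap-fit cover off the burnisher

TASK

Take the flat pry tool, push its blade into the notch at the end of the burnisher's snap-fit cover and lever the cover's end up until it pops loose. Put the tool back down on the bench, then lift the cover off and set it down, top side up, on the middle of the cork mat without dropping it; leave the other things on the bench undisturbed.

Things in the scene. Friction and masses are not known exactly. Their poses are not given: they have to be found in the camera images.
- burnisher: Fixed burnishing machine; origin under the centre of its grey housing, 160 (x) x 100 (y) x 80 mm high, flat steel top. Motor and wooden wheel stick out to +y up to y = 197 mm, none higher than 80 mm. The cover sits on top, axes as the housing's, its underside at z = 80 mm; under it a fixed drive block 74 x 42 x 12 mm, centred at x = 12 mm.
- ledge (a point): Middle of the housing's front (-x) upper edge, 80 mm above the bench, 80 mm to -x of the housing's origin. The bare strip of steel top from this edge to the cover's end is 15 mm wide; the edge is the fulcrum for the pry tool. Axes as the burnisher's.
- cover_center (a point): Centre, half-way up, of the loose grey plastic cap 120 (x) x 64 (y) x 32 mm high, 0.16 kg, open below, a low rib on top at the notch end; +x points away from the notch. Sprung catches hold the notch end down (about 20 N in the notch, 5 to 9 N at the tool's handle). Raised 7 mm at the notch it pops, then stays propped up 11 mm there, tilted 5 degrees, and lifts off freely; let go earlier it snaps back.
- cover_notch (a point): Mouth of the pry notch in the cover's -x end, on that end's face, 4.5 mm above the underside, 60 mm to -x of the cover's centre. Notch 40 mm wide (y), 9 mm high (floor: the housing's steel top; roof: the cover), roof 24 mm deep; the drive block stops a blade 30 mm in. Axes as the cover's.
- tool_grip (a point): Centre of the pry tool's handle, 13 mm above the bench as it lies. Tool 180 mm long, 0.13 kg: square wooden handle 100 x 26 x 26 mm, straight flat steel blade 20 mm wide (y), 4 mm thick (z), at half the handle's height. x points from handle to blade, z up.
- tool_tip (a point): End of the pry tool's blade, mid-width and mid-thickness, 130 mm to +x of the handle's centre. Same axes as the tool.
- mat_top (a point): Centre of the top face of the cork mat, a fixed tan rectangle 200 (x) x 150 (y) x 4 mm on the bench to the right of the burnisher. z up.
- glue_pot: Bystander: amber glass pot with black cap, 68 mm across, 105 mm high; origin at the centre of its underside.
- tape_roll: Bystander: roll of pale tape lying flat, 110 mm across, 22 mm high; origin at the centre of its underside.
- mallet: Bystander: wooden mallet lying down, head 52 mm thick and 80 mm long (y), handle to +x reaching 196 mm from the origin, which is under the middle of the head.

How it is judged:
On the way, in this order (a step that is already met when the one before it is completed fails the run):
1. the tool in the notch levers the cover's end up at least 1 mm against the catches, fingers not on the cover (z of cover_notch in the frame of burnisher above 0.0855 m and contact force between pry_tool and cover above 1 N and contact force between the fingers and cover below 0.3 N), for 0.02 s.
2. the cover's notch end has popped and stands at least 8 mm up, fingers not on the cover (z of cover_notch in the frame of burnisher above 0.0925 m and contact force between the fingers and cover below 0.3 N), for 0.1 s.
At the end, for the whole second after the job is handed in: The cover lies flat and top side up on the cork mat, its centre within 60 mm of the mat's centre along each of the mat's sides, at rest; the pry tool lies at rest on the bench (handle's centre below 30 mm, tip below 40 mm) (x of cover_center in the frame of mat_top between -0.06 and 0.06 m and y of cover_center in the frame of mat_top between -0.06 and 0.06 m and z of cover_center in the frame of mat_top below 0.021 m and z of cover_notch in the frame of mat_top below 0.01 m and angle between cover_center's own z axis and vertical below 0.12 rad and linear speed of each of cover, pry_tool below 0.02 m/s and height (world z) of tool_grip below 0.03 m and height (world z) of tool_tip below 0.04 m); the robot touches nothing.
It fails at once if a bystander (glue pot, tape roll, mallet) is shifted by more than 20 mm (distance of any of glue_pot, tape_roll, mallet from where it was at the start of the episode above 0.02 m).
It fails at once if the cover is dropped: it falls faster than 0.9 m/s with the fingers off it (a drop of some 40 mm) (linear speed of cover above 0.9 m/s and height (world z) of cover_center below 0.08 m and contact force between the fingers and cover below 0.1 N).
It also fails if it takes over 61 s, if anything falls off the work surface, if the arm or the gripper's body presses on something with over 40 N, if the wrist force passes 120 N, or if a joint passes its speed limit or range.

ROBOT

A 7-joint arm with a two-finger parallel gripper is mounted at the origin on the work surface. World frame = base frame: x ahead of the robot, y to its left, z up, the work surface at z = 0. Lengths are in m, angles in rad, forces in N, time in s.
With the tool pointing down it reaches from about 0.4 to 0.875 m from the base axis. Payload 6.5 kg.
Tool frame: the origin (TCP) lies midway between the tips of the shut fingers; the grasp point (between the pads) lies 19 mm behind it; z points along the fingers, y is the line along which they close (so a half turn about z gives the same grasp; the last joint's range is limited). The gripper opens to 85 mm and grips with 20 to 120 N. Pads are 22 mm wide; open, the fingers measure 114 mm over their backs; the gripper's body (76 mm by 85 mm) begins 54 mm behind the grasp point. The pads swing forward as they close: fully open they stand 13 mm farther back than shut.
Start: joints at [1.258, 0.536, -0.004, 1.538, 0.003, 1.067, -0.071], TCP at [0.159, -0.63, 0.231] pointing down, gripper open.
Joint ranges: [-2.7, 2.7], [-0.37, 2.16], [-1.27, 1.26], [0.24, 2.4], [-1.31, 4.45], [0.19, 1.91], [-2.76, 2.76]. Speed limits (rad/s): [2.39, 2.39, 3.14, 3.14, 3.14, 3.14, 3.14].

INTERFACE

Orientations are given as [roll, pitch, yaw] about the fixed x, y, z axes, in that order (R = Rz(yaw) Ry(pitch) Rx(roll)).
In Python, from bench import ctrl gives the robot as it stands. The module is installed in compiled form; this text tells all that it offers.
- The arm moves only by the tool send_rows, never from a script. Its argument "moves" is a list of rows, each a list of 3 entries, a list of its own where there are three numbers: the turn, a rotation vector about the tool's x, y, z normalised to -1 to 1, where 1 is 10 degrees, then the shift along the tool's x, y, z normalised to -1 to 1, where 1 is 0.025 m, then the closure, from 0 (fully open) to 1 (shut). A call has 1 to 10 rows; each row shifts and turns the commanded pose from where the row before left it, along the tool's axes as they then stand; what a row does not reach is not made up. A row lasts 1/8 s, in which the tool goes at most 62.5 mm and 10.7 degrees, less where a joint would pass 70% of its speed; a pose out of reach is approached as far as the arm can. A call with a number of a shift or a turn outside -1 to 1 is refused whole. A call with a gripper value outside its range is refused whole. The fingers move at their own pace and stop on an object; the grip force is fixed at half the most. Time passes only in rows, so rows that do not move let the fingers close. It gives the time, the measured TCP pose, the force, the opening and the grip force at its end, in the units of the state.
- ctrl.state(): the state, without advancing time (a new reading comes with each control period).
- ctrl.snapshot(name): name is "scene" or "top" or "wrist"; returns (picture, depth): 420x560x3 uint8, blue, green, red; 420x560 float32, m along the optical axis (not along the pixel's ray), 0 where there is no reading.
- ctrl.camera_info(name): a dict with "camera_matrix" (3x3 intrinsics, pixels), "R" (3x3) and "t" (3): a world point X has camera coordinates R X + t. Camera axes: x right, y down, z forward; pixel columns grow to the right and rows downward; lengths in m; the calibration is good to about 2 mm. A picture is of the moment at which its call begins: read the wrist's pose just before it. camera_info takes no time and is no camera call; for the wrist camera it gives the pose at the moment of the call.
- ctrl.finish_job(): hands the job in; it is judged then, once.
The state is a dict: "time_s": time; "joint_pos": joint angles; "qd": joint speeds; "tau": joint torques, N m; "ee_pos": TCP position; "tcp_rot": TCP orientation; "wrist_force": force on the tool from outside, world axes, zero at the start; "wrist_torque": the same for the moment, N m; "finger_gap": finger opening in m; "finger_force": force on a finger pad.
Only numpy, scipy, OpenCV 4.12 (cv2) and the standard library are available. Lean on these libraries where they do the work, as an engineer would, in place of code of your own. Each camera call takes 0.05 s, during which the arm holds its last target. There are 200 camera calls.

## Working session

There is one attempt and no reset: what is moved stays moved. The work goes in short steps, Python scripts to look and compute and a tool call to move; the robot and the scene stay as the last step left them, time stands still between calls to the robot, and variables do not carry over. Pictures are saved under pics/ and viewed, at most 13 in all, crops included, and the job is handed in when it is done.

Besides the shell and the picture viewer there is one more tool, called in YAML: its name, and indented under it one key for each argument. send_rows: Moves the arm, as the interface text tells. Its arguments: {"type":"object","properties":{"moves":{"type":"array","items":{"type":"array"}}},"required":["moves"]}

```bash
mkdir -p pics
cat > h.py <<'E'
import numpy as np, cv2
from bench import ctrl
from scipy.spatial.transform import Rotation as Ro
def snap(n,f):
    ci=ctrl.camera_info(n); p,d=ctrl.snapshot(n); cv2.imwrite(f'pics/{f}.png',p); np.savez(f'pics/{f}.npz',d=d,K=ci['camera_matrix'],R=ci['R'],t=ci['t'],p=p)
def world(f):
    z=np.load(f'pics/{f}.npz'); d=z['d'];K=z['K'];v,u=np.mgrid[:d.shape[0],:d.shape[1]]
    c=np.stack([(u-K[0,2])/K[0,0]*d,(v-K[1,2])/K[1,1]*d,d],-1)
    return (c-z['t'])@z['R'], d, z['p']
E
python3 - <<'E'
from h import *
s=ctrl.state(); print({k:np.round(v,3) for k,v in s.items()})
snap('top','top1'); snap('scene','sc1')
for n in('top','scene'): ci=ctrl.camera_info(n); print(np.round(-np.array(ci['R']).T@np.array(ci['t']),3)); print(np.round(ci['R'],3))
E
```

```text
{'time_s': np.float64(0.0), 'joint_pos': array([ 1.258,  0.537, -0.004,  1.539,  0.003,  1.067, -0.071]), 'qd': array([-0.001,  0.002,  0.   , -0.   , -0.001,  0.   ,  0.001]), 'tau': array([-0.0000e+00, -5.8340e+01,  1.0480e+00, -2.5911e+01,  1.2000e-02,
        9.0000e-03, -0.0000e+00]), 'ee_pos': array([ 0.159, -0.63 ,  0.23 ]), 'tcp_rot': array([-3.14 ,  0.   ,  0.247]), 'wrist_force': array([0.131, 1.101, 0.524]), 'wrist_torque': array([-0.016, -0.029,  0.058]), 'finger_force': np.float64(0.0), 'finger_gap': np.float64(0.086)}
[ 0.497 -0.007  1.283]
[[ 0.02  -1.    -0.021]
 [-0.999 -0.019 -0.032]
 [ 0.032  0.022 -0.999]]
[ 1.105 -0.185  0.826]
[[ 0.334  0.943 -0.01 ]
 [ 0.732 -0.266 -0.628]
 [-0.595  0.202 -0.778]]
```

View pics/top1.png

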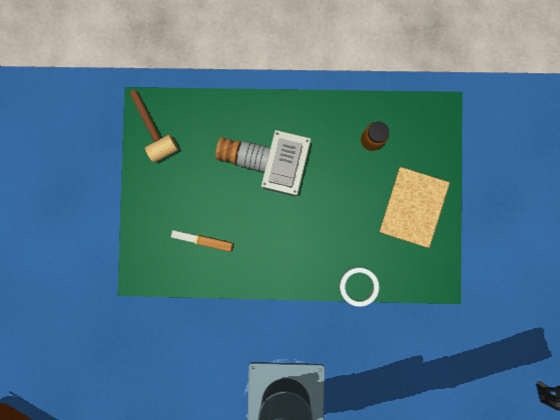

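View pics/sc1.png

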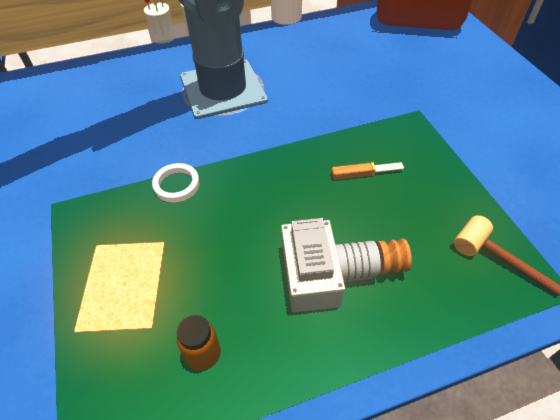

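The top view shows the burnisher at about (287,162), with its motor to the left and its notch end presumably toward the robot (down). The tool is at (202,240) with its blade to the left. The mat is at (415,207), the tape at (360,287), the pot at (375,136) and the mallet head at (162,149).

```bash
cat > m.py <<'E'
from h import *
W,d,p=world('top1')
def rect(mask,nm):
    P=W[mask&(d>0)]; r=cv2.minAreaRect(P[:,:2].astype(np.float32)*1000); print(nm,len(P),'c',np.round(r[0],1),'size',np.round(r[1],1),'ang',round(r[2],1),'z med',np.round(np.median(P[:,2]),4)); return P
def box(u0,u1,v0,v1):
    m=np.zeros(d.shape,bool); m[v0:v1,u0:u1]=1; return m
z=W[...,2]
rect(box(255,320,120,205)&(z>.07)&(z<.09),'housing')
rect(box(255,320,120,205)&(z>.100),'cover')
P=rect(box(255,320,120,205)&(z>.1137),'rib')
hsv=cv2.cvtColor(p,cv2.COLOR_BGR2HSV); ng=~((hsv[...,0]>50)&(hsv[...,0]<85)&(hsv[...,1]>120))
rect(box(165,240,225,256)&ng,'tool')
rect(box(165,197,225,256)&ng,'blade')
rect(box(200,240,225,256)&ng&(z>.015),'handle')
rect(box(375,455,160,252)&ng,'mat')
rect(box(335,385,262,310)&(z>.012),'tape')
rect(box(355,395,115,155)&(z>.09),'pot')
rect(box(140,180,130,165)&(z>.02),'mallet')
c=np.hstack([cv2.resize(p[120:205,250:325],None,fx=5,fy=5),cv2.resize(p[215:300,165:245],None,fx=5,fy=5)])
cv2.imwrite('pics/crop1.png',c)
E
python3 m.py
```

```text
housing 1239 c [682.5  32.9] size [142.3 160.8] ang 77.5 z med 0.0803
cover 1066 c [672.9  13.6] size [ 64.3 120.3] ang 77.3 z med 0.1128
rib 389 c [672.9  13.1] size [ 62.5 118.9] ang 77.1 z med 0.1149
tool 629 c [454.6 255.5] size [189.4  31.4] ang 78.8 z med 0.0214
blade 244 c [464.9 306.1] size [85.9 29.3] ang 78.6 z med 0.0152
handle 295 c [447.2 210.9] size [94.5 26.1] ang 78.5 z med 0.0262
mat 3777 c [ 564.7 -364.2] size [158.5 205.6] ang 73.7 z med 0.0047
tape 517 c [ 332.8 -203.1] size [106.4 105.9] ang 0.1 z med 0.0229
pot 354 c [ 761.  -237.1] size [53.6 53.8] ang 13.4 z med 0.1053
mallet 611 c [736.2 383.2] size [91.3 81. ] ang 28.4 z med 0.0462
```

View pics/crop1.png

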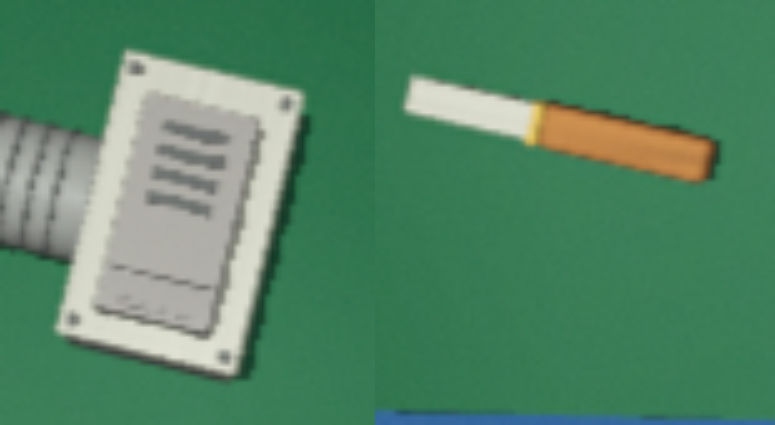

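send_rows:
  moves:
    - [[0, 0, 0], [1, -0.57, 0], 0]
    - [[0, 0, 0], [1, -0.57, 0], 0]
    - [[0, 0, 0], [1, -0.57, 0], 0]
    - [[0, 0, 0], [1, -0.57, 0], 0]
    - [[0, 0, 0], [1, -0.57, 0], 0]
    - [[0, 0, 0], [1, -0.57, 0], 0]
    - [[0, 0, 0], [1, -0.57, 0], 0]
    - [[0, 0, 0], [1, -0.57, 0], 0]
    - [[0, 0, 0], [1, -0.57, 0], 0]
    - [[0, 0, 0], [1, -0.57, 0], 0]

```text
time_s: 1.35
ee_pos: [0.3668, -0.4301, 0.2309]
tcp_rot: [-3.141, 0.0, 0.247]
wrist_force: [0.0, -0.7, 0.2]
finger_gap: 0.0855
finger_force: 0.0
```

send_rows:
  moves:
    - [[0, 0, 0], [1, -0.57, 0], 0]
    - [[0, 0, 0], [1, -0.57, 0], 0]
    - [[0, 0, 0], [1, -0.57, 0], 0]
    - [[0, 0, 0], [1, -0.57, 0], 0]
    - [[0, 0, 0], [0.23, -1, 0], 0]
    - [[0, 0, 0], [0.23, -1, 0], 0]
    - [[0, 0, 0], [0.23, -1, 0], 0]
    - [[0, 0, 0], [0.23, -1, 0], 0]
    - [[0, 0, 0], [0.23, -1, 0], 0]
    - [[0, 0, 0], [0.23, -1, 0], 0]

```text
time_s: 2.6
ee_pos: [0.4459, -0.1965, 0.231]
tcp_rot: [-3.141, 0.0, 0.247]
wrist_force: [0.4, 0.3, -0.2]
finger_gap: 0.0853
finger_force: 0.0
```

send_rows:
  moves:
    - [[0, 0, 0], [0.23, -1, 0], 0]
    - [[0, 0, 0], [0.23, -1, 0], 0]
    - [[0, 0, 0], [0.23, -1, 0], 0]
    - [[0, 0, 0], [0.23, -1, 0], 0]
    - [[0, 0, 0], [0.23, -1, 0], 0]
    - [[0, 0, 0], [0.23, -1, 0], 0]
    - [[0, 0, 0], [0.23, -1, 0], 0]
    - [[0, 0, 0], [0.23, -1, 0], 0]
    - [[0, 0, 0], [0.23, -1, 0], 0]
    - [[0, 0, 0], [0.23, -1, 0], 0]

```text
time_s: 3.85
ee_pos: [0.4406, 0.0597, 0.2311]
tcp_rot: [3.142, 0.001, 0.247]
wrist_force: [0.1, -0.3, 1.1]
finger_gap: 0.0849
finger_force: 0.0
```

send_rows:
  moves:
    - [[0, 0, -1], [0.2, -1, 0], 0]
    - [[0, 0, -1], [0.23, -1, 0], 0]
    - [[0, 0, -1], [0, 0, 0], 0]
    - [[0, 0, -1], [0, 0, 0], 0]
    - [[0, 0, -1], [0, 0, 0], 0]
    - [[0, 0, -1], [0, 0, 0], 0]
    - [[0, 0, -0.4], [0, 0, 0], 0]
    - [[0, 0, 0], [0, 0, 0], 0]

```text
time_s: 4.85
ee_pos: [0.4344, 0.1095, 0.231]
tcp_rot: [-3.141, 0.0, 1.363]
wrist_force: [-0.3, -1.2, 0.5]
finger_gap: 0.0857
finger_force: 0.0
```

```bash
cat >> h.py <<'E'
def to(pos):
    s=ctrl.state(); R=Ro.from_euler('xyz',s['tcp_rot']); e=np.array(pos)-s['ee_pos']
    print('t',round(float(s['time_s']),2),'pos',np.round(s['ee_pos'],4),'rpy deg',np.round(np.degrees(s['tcp_rot']),2),'F',np.round(s['wrist_force'],1),'gap',round(float(s['finger_gap']),4),'units',np.round(R.inv().apply(e)/.025,2)); return R
E
python3 - <<'E'
from h import *
to([.447,.215,.15]); snap('wrist','w1'); print(np.round(ctrl.state()['joint_pos'],2))
E
```

```text
t 4.85 pos [0.4344 0.1095 0.231 ] rpy deg [-1.7997e+02  1.0000e-02  7.8090e+01] F [-0.3 -1.2  0.5] gap 0.0857 units [ 4.23 -0.38  3.24]
[ 0.16  0.24 -0.58  2.02  0.16  0.92 -0.71]
```

View pics/w1.png

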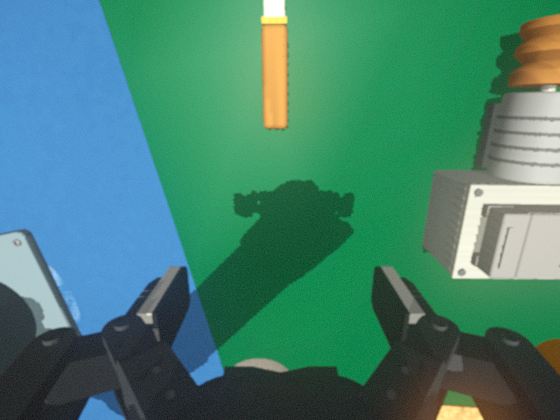

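The wrist view shows the tool's handle running from its ferrule at (274,22) to its end at (276,129), nearly aligned with the gripper. The burnisher's notch-end corner is at (460,272).

Run:
```python
from h import *
W,d,p=world('w1')
m=np.zeros(d.shape,bool); m[0:150,240:310]=1; P=W[m&(W[...,2]>.0225)&(W[...,2]<.035)]
r=cv2.minAreaRect(P[:,:2].astype(np.float32)*1000); print(r,np.median(P[:,2]))
z=np.load('pics/w1.npz');K,R,t=z['K'],z['R'],z['t']
def at(u,v,h):
    c=-R.T@t; q=R.T@np.linalg.inv(K)@[u,v,1]; return np.round((c+q*(h-c[2])/q[2])*1000,1)
print(at(275,128,.026),at(274,22,.026), at(261.5,75,.026),at(287.5,75,.026))
```

```text
((452.03094482421875, 217.22900390625), (104.84382629394531, 25.307043075561523), 78.45455169677734) 0.02507437872064831
[441.2 165.2  26. ] [461.4 263.   26. ] [438.8 219.1  26. ] [464.7 213.7  26. ]
```

send_rows:
  moves:
    - [[0, 0, -0.04], [0.85, -0.04, 0.5], 0]
    - [[0, 0, 0], [0.85, -0.04, 0.7], 0]
    - [[0, 0, 0], [0.85, -0.04, 1], 0]
    - [[0, 0, 0], [0.85, -0.04, 1], 0]
    - [[0, 0, 0], [0.85, -0.04, 1], 0]
    - [[0, 0, 0], [0, 0, 1], 0]
    - [[0, 0, 0], [0, 0, 1], 0]
    - [[0, 0, 0], [0, 0, 1], 0]
    - [[0, 0, 0], [0, 0, 0.9], 0]
    - [[0, 0, 0], [0, 0, 0.6], 0]

```text
time_s: 6.15
ee_pos: [0.4507, 0.2145, 0.0127]
tcp_rot: [-3.141, 0.001, 1.37]
wrist_force: [0.1, 0.7, 0.2]
finger_gap: 0.0854
finger_force: 0.0
```

Run:
```python
from h import *
to([.4515,.2145,.003])
```

```text
t 6.15 pos [0.4507 0.2145 0.0127] rpy deg [-1.7996e+02  4.0000e-02  7.8480e+01] F [0.1 0.7 0.2] gap 0.0854 units [0.   0.03 0.39]
```

send_rows:
  moves:
    - [[0, 0, 0], [0, 0.03, 0.38], 0]
    - [[0, 0, 0], [0, 0, 0], 1]
    - [[0, 0, 0], [0, 0, 0], 1]
    - [[0, 0, 0], [0, 0, 0], 1]
    - [[0, 0, 0], [0, 0, 0], 1]
    - [[0, 0, 0], [0, 0, 0], 1]
    - [[0, 0, 0], [0, 0, 0], 1]
    - [[0, 0, 0], [0, 0, 0], 1]

```text
time_s: 7.15
ee_pos: [0.4523, 0.2148, 0.005]
tcp_rot: [3.141, -0.001, 1.371]
wrist_force: [-0.3, -0.3, 6.9]
finger_gap: 0.0249
finger_force: 60.3
```

send_rows:
  moves:
    - [[0, 0, 0], [0, 0, -0.3], 1]
    - [[0, 0, 0], [0, 0, -0.7], 1]
    - [[0, 0, 0], [0, 0, -1], 1]
    - [[0, 0, 0], [0, 0, -1], 1]
    - [[0, 0, 0], [0, 0, -1], 1]
    - [[0, 0, 0], [0, 0, -1], 1]
    - [[0, 0, 0], [0, 0, -1], 1]
    - [[0, 0, 0], [0, 0, -0.8], 1]
    - [[0, 0, 0.6], [0, 0, -0.4], 1]
    - [[0, 0, 0.8], [0, 0, 0], 1]

```text
time_s: 8.4
ee_pos: [0.452, 0.2148, 0.1862]
tcp_rot: [3.14, -0.002, 1.122]
wrist_force: [-0.3, -0.7, -2.4]
finger_gap: 0.025
finger_force: 59.4
```

send_rows:
  moves:
    - [[0, 0, 0.9], [0, 0, 0], 1]
    - [[0, 0, 0.9], [0, 0, 0], 1]
    - [[0, 0, 0.9], [0, 0, 0], 1]
    - [[0, 0, 0.9], [0, 0, 0], 1]
    - [[0, 0, 0.9], [0, 0, 0], 1]
    - [[0, 0, 0.9], [0, 0, 0], 1]
    - [[0, 0, 0.9], [0, 0, 0], 1]
    - [[0, 0, 0.9], [0, 0, 0], 1]
    - [[0, 0, 0.5], [0, 0, 0], 1]
    - [[0, 0, 0], [0, 0, 0], 1]

```text
time_s: 9.65
ee_pos: [0.4515, 0.2148, 0.1851]
tcp_rot: [-3.141, -0.0, -0.216]
wrist_force: [-0.2, 0.1, -0.3]
finger_gap: 0.0249
finger_force: 59.4
```

Run:
```python
from h import *
to([.4515,.2145,.2]); print(np.round(ctrl.state()['joint_pos'],2))
snap('wrist','w2'); snap('top','top2')
W,d,p=world('w1')
z=W[...,2]
for nm,m in(('cover',(z>.1)&(z<.125)),('housing',(z>.074)&(z<.086))):
    m=m.copy(); m[:,:415]=0; m[:150]=0; m[300:]=0
    P=W[m][:,:2]; 
    ex=np.array([.9755,-.22]); ey=np.array([.22,.9755])
    a=(P-[.6729,.0136])@ex*1000; b=(P-[.6729,.0136])@ey*1000
    print(nm,len(P),'x min pctl',np.percentile(a,[0,1,3]).round(1),'y rng',np.percentile(b,[0,1,99,100]).round(1),'z',np.median(W[m][:,2]))
    # front edge line fit
    bb=np.arange(-25,26,5); e=[a[abs(b-k)<2.5].min() if (abs(b-k)<2.5).any() else np.nan for k in bb]; print(np.round(e,1))
```

```text
t 9.65 pos [0.4515 0.2148 0.1851] rpy deg [-1.7997e+02 -1.0000e-02 -1.2380e+01] F [-0.2  0.1 -0.3] gap 0.0249 units [ 0.    0.01 -0.6 ]
[-0.33  0.36 -0.24  1.96  0.11  0.84 -2.42]
cover 4776 x min pctl [-57.9 -57.  -56.7] y rng [-31.2 -29.9  32.7  33.2] z 0.11139718517618885
[-57.7 -57.  -57.3 -57.1 -57.6 -57.3 -57.3 -57.5 -57.7 -57.3 -57.9]
housing 4619 x min pctl [-72.5 -71.8 -71.4] y rng [-49.9 -48.9  81.9  84.4] z 0.07937034907176035
[-71.9 -71.8 -72.4 -71.9 -72.  -72.2 -72.4 -72.5 -72.1 -71.8 -72.2]
```

View pics/w2.png

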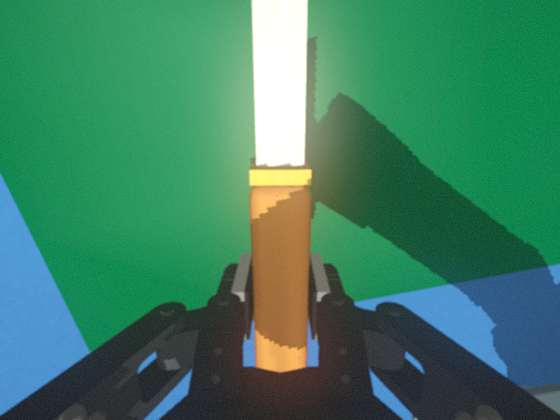

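Run:
```python
from h import *
z=np.load('pics/w2.npz');K,R,t=z['K'],z['R'],z['t']; W,d,p=world('w2')
s=ctrl.state(); Rt=Ro.from_euler('xyz',s['tcp_rot'])
loc=lambda X:Rt.inv().apply(X-s['ee_pos'])*1000
def at(u,v,h):
    c=-R.T@t; q=R.T@np.linalg.inv(K)@[u,v,1]; return c+q*(h-c[2])/q[2]
for u,v in((281,150),(281,100),(281,50),(281,10),(281,200),(281,230),(252,230),(310,230),(255,100),(306,100)): print((u,v),loc(W[v,u][None]).round(1), d[v,u])
print('front edge', loc(at(281,186,.1851+.008+.013)).round(1))
W,d,p=world('top2'); m=(W[...,2]>.16)&(W[...,2]<.215); m[:,:160]=0;m[:,290:]=0;m[290:]=0;m[:150]=0
P=W[m]; L=loc(P); print(len(P),L.min(0).round(1),L.max(0).round(1))
k=abs(L[:,1])<16; print(np.percentile(L[k,0],[99,100]))
for u,v in((520,0),):pass
```

```text
(281, 150) [[61.6  0.1 -9.2]] 0.13208658
(281, 100) [[ 81.4   0.1 -10.3]] 0.12500498
(281, 50) [[99.3  0.1 -9.6]] 0.12015606
(281, 10) [[ 1.127e+02  1.000e-01 -9.500e+00]] 0.11619936
(281, 200) [[ 43.2   0.  -20.5]] 0.12700863
(281, 230) [[ 30.2   0.  -20.6]] 0.13090558
(252, 230) [[ 29.2 -12.2 -18. ]] 0.13366078
(310, 230) [[ 28.8  12.4 -17. ]] 0.1347741
(255, 100) [[ 81.4 -10.2 -10. ]] 0.12533666
(306, 100) [[ 84.5  25.1 184.1]] 0.30915862
front edge [ 49.1   0.  -21.3]
416 [-48.6 -12.7 -29.7] [126.2  26.5   1.6]
[124.84162605 126.17236097]
```

Run:
```python
from h import *
to([.4522,.0646,.0768])
```

```text
t 9.75 pos [0.4516 0.2147 0.1848] rpy deg [-1.7998e+02 -1.0000e-02 -1.2340e+01] F [-0.3 -0.3 -0.9] gap 0.0245 units [1.31 5.86 4.32]
```

send_rows:
  moves:
    - [[0, 0, 0.03], [0.2, 0.7, 0.4], 1]
    - [[0, 0, 0], [0.2, 1, 0.6], 1]
    - [[0, 0, 0], [0.2, 1, 0.6], 1]
    - [[0, 0, 0], [0.2, 1, 0.6], 1]
    - [[0, 0, 0], [0.2, 1, 0.6], 1]
    - [[0, 0, 0], [0.2, 0.8, 0.6], 1]
    - [[0, 0, 0], [0.1, 0.36, 0.5], 1]
    - [[0, 0, 0], [0, 0, 0.4], 1]
    - [[0, 0, 0], [0, 0, 0], 1]

```text
time_s: 10.88
ee_pos: [0.4507, 0.0653, 0.0761]
tcp_rot: [3.142, 0.001, -0.222]
wrist_force: [-0.3, 0.6, -1.9]
finger_gap: 0.0247
finger_force: 59.4
```

Run:
```python
from h import *
to([.4522,.0646,.0768]); snap('wrist','w3'); snap('scene','sc3'); 
s=ctrl.state(); Rt=Ro.from_euler('xyz',s['tcp_rot']); print(np.round(Rt.inv().apply(np.array([.6171,.0274,.0845])-s['ee_pos'])*1000,1))
W,d,p=world('w3'); c3=np.load('pics/sc3.npz')['p'][170:320,250:430]
cv2.imwrite('pics/c3.png',np.vstack([cv2.resize(p,(560,300))[:, :],cv2.resize(c3,(360,300))[:, :].repeat(1,1) if 0 else np.pad(cv2.resize(c3,(360,300)),((0,0),(0,200),(0,0)))]))
for nm,lo,hi in(('cover',.1,.125),('housing',.074,.087)):
    m=(W[...,2]>lo)&(W[...,2]<hi)&(W[...,0]>.56); L=Rt.inv().apply(W[m]-s['ee_pos'])*1000
    if nm=='cover': a=abs(L[:,1])<60
    else: a=abs(L[:,1])>13
    print(nm,m.sum(),'xmin',np.percentile(L[a,0],[0,1]).round(1),'y',np.percentile(L[a,1],[0,1,99,100]).round(1),'z',np.median(W[m][:,2]))
```

```text
t 10.88 pos [0.4507 0.0653 0.0761] rpy deg [ 1.800e+02  7.000e-02 -1.269e+01] F [-0.3  0.6 -1.9] gap 0.0247 units [ 0.06  0.01 -0.03]
[170.    0.8  -7.5]Traceback (most recent call last):
  File "<stdin>", line 10, in <module>
    return _quantile_unchecked(
        a, q, axis, out, overwrite_input, method, keepdims, weights)
    return _ureduce(a,
                    func=_quantile_ureduce_func,
    ...<5 lines>...
                    overwrite_input=overwrite_input,
                    method=method)
    r = func(a, **kwargs)
    result = _quantile(arr,
                       quantiles=q,
    ...<2 lines>...
                       out=out,
                       weights=wgt)
    slices_having_nans = np.isnan(arr[-1, ...])
                                  ~~~^^^^^^^^^
IndexError: index -1 is out of bounds for axis 0 with size 0
```

View pics/c3.png

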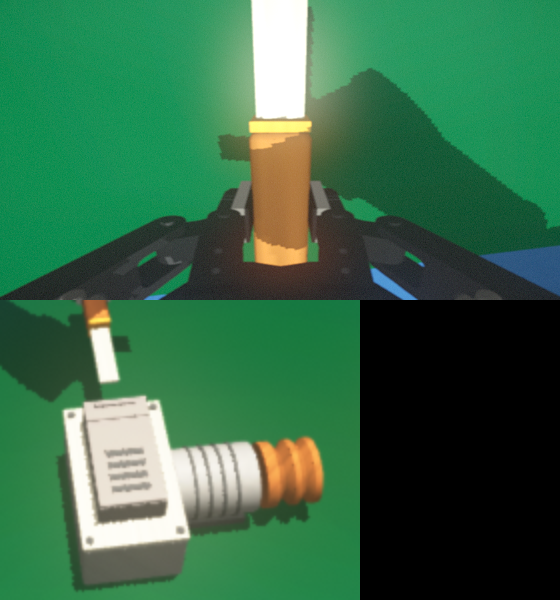

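The blade lines up with the notch, about 41 mm short of it: in the scene crop the tip is at (108,380) and the notch end at (120,405). I'll insert it now.

send_rows:
  moves:
    - [[0, 0, 0], [0.5, 0.03, -0.03], 1]
    - [[0, 0, 0], [0.6, 0, 0], 1]
    - [[0, 0, 0], [0.4, 0, 0], 1]
    - [[0, 0, 0], [0.2, 0, 0], 1]
    - [[0, 0, 0], [0.2, 0, 0], 1]
    - [[0, 0, 0], [0, 0, 0], 1]

```text
time_s: 11.72
ee_pos: [0.4975, 0.0533, 0.0775]
tcp_rot: [3.142, 0.0, -0.223]
wrist_force: [0.0, 0.0, -1.8]
finger_gap: 0.0246
finger_force: 59.4
```

Run:
```python
from h import *
to([.5122,.0513,.0768])
```

```text
t 11.72 pos [0.4975 0.0533 0.0775] rpy deg [ 1.800e+02  1.000e-02 -1.277e+01] F [ 0.   0.  -1.8] gap 0.0246 units [ 0.59 -0.05  0.03]
```

send_rows:
  moves:
    - [[0, 0, 0], [0.2, 0, 0.02], 1]
    - [[0, 0, 0], [0.2, 0, 0], 1]
    - [[0, 0, 0], [0.2, 0, 0], 1]
    - [[0, 0, 0], [0, 0, 0], 1]

```text
time_s: 12.22
ee_pos: [0.5125, 0.0499, 0.077]
tcp_rot: [-3.141, -0.0, -0.223]
wrist_force: [0.2, -0.6, -1.8]
finger_gap: 0.0248
finger_force: 59.4
```

Run:
```python
from h import *
to([.5122,.0513,.0768]); snap('scene','sc4')
# lever plan: tool-frame rows for 26 deg about fulcrum; fulcrum in tcp frame: F
s=ctrl.state(); R=Ro.from_euler('xyz',s['tcp_rot']); led=np.array([.6171-.01463,.0274+.0033,.080])
F=R.inv().apply(led-s['ee_pos'])*1000; print('fulcrum in tcp frame',F.round(1))
# 3deg/row about tool y; which sign lifts the tip? tool z down: tip +x must move to -z
for a in (3.,4.):
    r=Ro.from_rotvec([0,np.radians(a),0]); print(a,'x axis goes',r.apply([1,0,0]).round(3),'shift(units, old axes)',((F-r.apply(F))/25).round(3),'new axes',(r.inv().apply(F-r.apply(F))/25).round(3))
```

```text
t 12.22 pos [0.5125 0.0499 0.077 ] rpy deg [-1.7999e+02 -2.0000e-02 -1.2780e+01] F [ 0.2 -0.6 -1.8] gap 0.0248 units [-0.02 -0.05  0.01]
fulcrum in tcp frame [92.4 -1.2 -3. ]
3.0 x axis goes [ 0.999  0.    -0.052] shift(units, old axes) [ 0.011 -0.     0.193] new axes [ 0.001 -0.     0.194]
4.0 x axis goes [ 0.998  0.    -0.07 ] shift(units, old axes) [0.017 0.    0.257] new axes [-0.001  0.     0.258]
```

send_rows:
  moves:
    - [[0, 0, 0], [0, 0, 0.09], 1]
    - [[0, 0.3, 0], [0.01, 0, 0.19], 1]
    - [[0, 0.3, 0], [0.01, 0, 0.19], 1]
    - [[0, 0.3, 0], [0.01, 0, 0.19], 1]
    - [[0, 0.3, 0], [0.01, 0, 0.19], 1]
    - [[0, 0, 0], [0, 0, 0], 1]

```text
time_s: 13.02
ee_pos: [0.5125, 0.0497, 0.0552]
tcp_rot: [3.14, -0.206, -0.221]
wrist_force: [-1.3, 0.5, -4.4]
finger_gap: 0.0247
finger_force: 59.4
```

Run:
```python
from h import *
to([.5122,.0513,.0768]); snap('scene','sc5'); snap('top','top5')
for f in('top1','top5'):
    W,d,p=world(f); z=W[...,2]; ex=np.array([.9755,-.22]); ey=np.array([.22,.9755])
    a=(W[...,:2]-[.6729,.0136])@ex; b=(W[...,:2]-[.6729,.0136])@ey
    for x in(-.05,-.02,.02,.05):
        m=(abs(a-x)<.006)&(abs(b)<.025)&(z>.1); print(f,x,np.round(z[m].mean()*1000,1),end=' ')
```

```text
t 13.03 pos [0.5125 0.0497 0.0552] rpy deg [179.88 -11.83 -12.65] F [-1.3  0.5 -4.4] gap 0.0247 units [ 0.15 -0.06 -0.85]
top1 -0.05 113.1 top1 -0.02 113.0 top1 0.02 113.1 top1 0.05 112.5 top5 -0.05 114.9 top5 -0.02 113.7 top5 0.02 113.4 top5 0.05 112.6
```

send_rows:
  moves:
    - [[0, 0.3, 0], [0.01, 0, 0.24], 1]
    - [[0, 0.3, 0], [0.01, 0, 0.22], 1]
    - [[0, 0.3, 0], [0.01, 0, 0.2], 1]
    - [[0, 0.3, 0], [0.01, 0, 0.2], 1]
    - [[0, 0, 0], [0, 0, 0], 1]
    - [[0, 0, 0], [0, 0, 0], 1]

```text
time_s: 13.88
ee_pos: [0.5399, 0.0518, 0.0729]
tcp_rot: [3.115, -0.347, -0.215]
wrist_force: [-4.9, 1.1, -4.0]
finger_gap: 0.0244
finger_force: 59.8
```

```bash
cat > cz.py <<'E'
from h import *
import sys
f=sys.argv[1]; to([.5122,.0513,.0768]); snap('top',f)
W,d,p=world(f); z=W[...,2]; ex=np.array([.9755,-.22]); ey=np.array([.22,.9755])
a=(W[...,:2]-[.6729,.0136])@ex; b=(W[...,:2]-[.6729,.0136])@ey
for x in(-.05,-.02,.02,.05):
    m=(abs(a-x)<.006)&(abs(b)<.025)&(z>.1); print(x,np.round(z[m].mean()*1000,1),end=' ')
m=(z>.1)&(abs(a)<.08)&(abs(b)<.05); print(cv2.minAreaRect(W[m][:,:2].astype(np.float32)*1000))
E
python3 cz.py top6
```

```text
t 13.88 pos [0.5399 0.0518 0.0729] rpy deg [178.45 -19.89 -12.35] F [-4.9  1.1 -4. ] gap 0.0244 units [-0.96  0.27 -0.51]
-0.05 116.9 -0.02 115.4 0.02 113.9 0.05 113.1 ((672.3221435546875, 13.649436950683594), (64.30624389648438, 120.5414047241211), 77.54035186767578)
```

Run:
```python
from h import *
print(np.round(ctrl.state()['joint_pos'],3), np.round(ctrl.state()['wrist_torque'],2)); snap('scene','sc6'); p=np.load('pics/sc6.npz')['p']; cv2.imwrite('pics/c6.png',cv2.resize(p[100:320,200:440],None,fx=2.5,fy=2.5))
```

```text
[-0.417  0.508  0.144  2.198  0.691  0.193 -2.756] [ 0.51  1.8  -0.01]
```

View pics/c6.png

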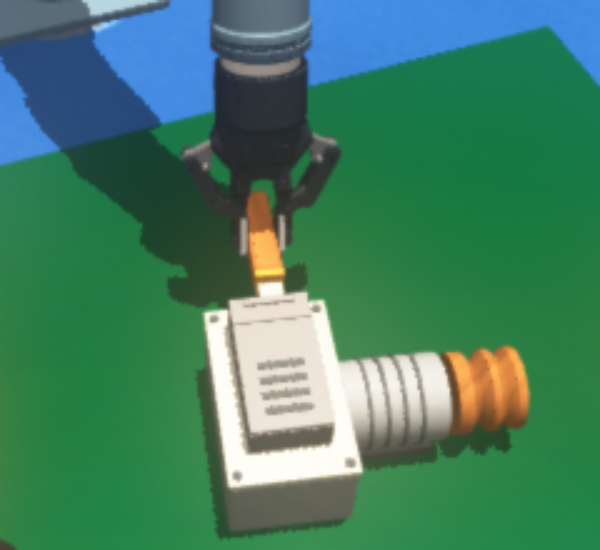

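The scene crop shows the blade still in the notch and the handle gripped and tilted, with the cover partly raised. The arm stopped at the limits of joints 6 and 7. I'll measure where the tool actually is.

```bash
cat > tl.py <<'E'
from h import *
import sys
f=sys.argv[1]
W,d,p=world(f); h=cv2.cvtColor(p,cv2.COLOR_BGR2HSV); ex=np.array([.9755,-.22]); ey=np.array([.22,.9755])
q=W-[.6171,.0274,0]; a=q[...,:2]@ex*1000; b=q[...,:2]@ey*1000; z=W[...,2]*1000
m=(h[...,0]<22)&(h[...,1]>110)&(h[...,2]>60)&(abs(b)<30)&(a>-190)&(a<-20)&(z>15)&(d>0)
A=np.c_[a[m],b[m],z[m]]; print(f,m.sum(),'a rng',np.percentile(A[:,0],[0,2,98,100]).round(1))
for lo in range(-180,-30,15):
    k=(A[:,0]>=lo)&(A[:,0]<lo+15)
    if k.sum()>3: print(lo+7,'n',k.sum(),'zmax',np.percentile(A[k,2],90).round(1),'b',np.median(A[k,1]).round(1))
k=(abs(b)<9)&(a>-60)&(a<-1)&(z>60)&(z<110)&~m; print('blade',np.c_[a[k],z[k]].round(0)[::max(1,k.sum()//12)].tolist())
E
python3 tl.py sc6; python3 tl.py top6; python3 tl.py sc5
```

```text
sc6 382 a rng [-136.5 -132.8  -34.8  -33.9]
-128 n 37 zmax 89.7 b 11.3
-113 n 44 zmax 91.1 b 9.0
-98 n 49 zmax 93.3 b 10.0
-83 n 65 zmax 97.5 b 6.4
-68 n 62 zmax 95.8 b 5.7
-53 n 72 zmax 97.1 b 6.9
-38 n 51 zmax 97.5 b 4.8
blade [[-41.0, 97.0], [-40.0, 97.0], [-38.0, 97.0], [-40.0, 94.0], [-35.0, 99.0], [-35.0, 87.0], [-34.0, 87.0], [-32.0, 88.0], [-32.0, 86.0], [-30.0, 87.0], [-28.0, 89.0], [-25.0, 89.0], [-27.0, 86.0], [-23.0, 89.0], [-23.0, 88.0], [-19.0, 91.0]]
top6 165 a rng [-93.5 -91.  -44.6 -43.7]
-98 n 6 zmax 181.3 b 5.6
-83 n 51 zmax 96.2 b 6.3
-68 n 52 zmax 97.5 b 4.8
-53 n 52 zmax 98.8 b 5.1
-38 n 4 zmax 97.0 b 5.1
blade [[-3.0, 90.0], [-4.0, 88.0], [-6.0, 88.0], [-9.0, 93.0], [-11.0, 82.0], [-14.0, 81.0], [-16.0, 79.0], [-18.0, 63.0], [-29.0, 90.0], [-30.0, 86.0], [-31.0, 89.0], [-40.0, 98.0], [-42.0, 99.0]]
sc5 337 a rng [-159.4 -154.2  -56.3  -54. ]
-158 n 15 zmax 69.0 b 3.0
-143 n 34 zmax 71.4 b 0.4
-128 n 43 zmax 74.5 b 1.1
-113 n 45 zmax 78.3 b -0.6
-98 n 56 zmax 80.2 b -2.1
-83 n 57 zmax 83.7 b -0.6
-68 n 46 zmax 85.4 b -4.0
-53 n 41 zmax 86.4 b -2.6
blade [[-59.0, 88.0], [-56.0, 76.0], [-52.0, 79.0], [-51.0, 76.0], [-47.0, 78.0], [-45.0, 78.0], [-41.0, 79.0], [-37.0, 81.0], [-35.0, 80.0], [-32.0, 81.0], [-28.0, 84.0], [-27.0, 82.0]]
```

```bash
cat >> h.py <<'E'
def goto(pos,rpy_deg,n):
    s=ctrl.state(); R=Ro.from_euler('xyz',s['tcp_rot']); R2=Ro.from_euler('xyz',rpy_deg,degrees=True); rv=(R.inv()*R2).as_rotvec(degrees=True)
    st=Ro.from_rotvec(rv/n,degrees=True); p=np.array(s['ee_pos']); d=(np.array(pos)-p)/n
    print('t',round(float(s['time_s']),2),'pos',p.round(4),'rpy',np.degrees(s['tcp_rot']).round(1),'F',np.round(s['wrist_force'],1),'gap',round(float(s['finger_gap']),4),'q',np.round(s['joint_pos'],2))
    print('turn/row',(rv/n/10).round(3))
    for i in range(n): print('shift',(R.inv().apply(d)/.025).round(3)); R=R*st
def ab(a,b,z): return np.array([.6171,.0274,0])+np.array([.9755,-.22,0])*a/1000+np.array([.22,.9755,0])*b/1000+[0,0,z/1000]
E
python3 - <<'E'
from h import *
goto(ab(-80,4,62),[180,-8,-12.7],5)
E
```

```text
t 13.97 pos [0.5399 0.0518 0.0729] rpy [178.5 -19.9 -12.4] F [-5.6  1.6 -3.2] gap 0.0246 q [-0.42  0.51  0.14  2.2   0.69  0.19 -2.76]
turn/row [ 0.029 -0.238  0.004]
shift [-0.025  0.02   0.084]
shift [-0.022  0.021  0.085]
shift [-0.018  0.021  0.086]
shift [-0.014  0.021  0.086]
shift [-0.011  0.022  0.087]
```

send_rows:
  moves:
    - [[0.03, -0.24, 0], [-0.02, 0.02, 0.085], 1]
    - [[0.03, -0.24, 0], [-0.02, 0.02, 0.085], 1]
    - [[0.03, -0.24, 0], [-0.02, 0.02, 0.085], 1]
    - [[0.03, -0.24, 0], [-0.015, 0.02, 0.085], 1]
    - [[0.03, -0.24, 0], [-0.01, 0.02, 0.085], 1]
    - [[0, 0, 0], [0, 0, 0], 1]

```text
time_s: 14.72
ee_pos: [0.5385, 0.0508, 0.0624]
tcp_rot: [-3.14, -0.134, -0.217]
wrist_force: [-14.2, 6.7, 7.1]
finger_gap: 0.0249
finger_force: 62.3
```

```bash
python3 cz.py top7
python3 - <<'E'
from h import *
snap('scene','sc7'); goto(ab(-80,4,50),[180,-8,-12.7],4)
E
python3 tl.py sc7
```

```text
t 14.72 pos [0.5385 0.0508 0.0624] rpy deg [-179.9    -7.68  -12.43] F [-14.2   6.7   7.1] gap 0.0249 units [-0.95  0.2  -0.71]
-0.05 116.6 -0.02 115.0 0.02 114.1 0.05 113.0 ((672.3782958984375, 13.588611602783203), (64.01913452148438, 120.79541015625), 77.72235870361328)
t 14.82 pos [0.5385 0.0507 0.0625] rpy [-179.9   -7.7  -12.4] F [-12.8   5.6   7.4] gap 0.025 q [-0.    0.57 -0.26  2.03  0.44  0.47 -2.39]
turn/row [-0.003  0.007  0.007]
shift [0.001 0.015 0.126]
shift [0.001 0.015 0.126]
shift [0.001 0.015 0.126]
shift [0.001 0.015 0.126]
sc7 347 a rng [-138.8 -132.7  -34.5  -32.6]
-128 n 24 zmax 78.2 b 10.5
-113 n 40 zmax 80.9 b 7.9
-98 n 45 zmax 83.3 b 7.3
-83 n 54 zmax 86.4 b 6.5
-68 n 63 zmax 88.3 b 4.6
-53 n 63 zmax 90.3 b 5.2
-38 n 56 zmax 91.2 b 4.8
blade [[-60.0, 70.0], [-40.0, 91.0], [-41.0, 89.0], [-37.0, 91.0], [-37.0, 91.0], [-34.0, 82.0], [-34.0, 80.0], [-35.0, 77.0], [-30.0, 83.0], [-31.0, 81.0], [-30.0, 80.0], [-27.0, 82.0], [-26.0, 82.0]]
```

send_rows:
  moves:
    - [[0, 0.1, 0], [-0.02, 0.015, 0.13], 1]
    - [[0, 0.1, 0], [-0.01, 0.015, 0.13], 1]
    - [[0, 0.1, 0], [-0.01, 0, 0.13], 1]
    - [[0, 0.1, 0], [-0.01, 0, 0.13], 1]
    - [[0, 0, 0], [0, 0, 0], 1]

```text
time_s: 15.45
ee_pos: [0.5417, 0.0502, 0.0508]
tcp_rot: [-3.139, -0.21, -0.216]
wrist_force: [-10.5, 4.5, 9.1]
finger_gap: 0.0248
finger_force: 63.8
```

```bash
python3 cz.py top8
python3 - <<'E'
from h import *
snap('scene','sc8'); goto(ab(-80,4,42),[180,-12,-12.7],4)
E
python3 tl.py sc8
```

```text
t 15.45 pos [0.5417 0.0502 0.0508] rpy deg [-179.85  -12.04  -12.39] F [-10.5   4.5   9.1] gap 0.0248 units [-0.92  0.21 -1.26]
-0.05 121.4 -0.02 118.1 0.02 115.6 0.05 113.5 ((672.2420654296875, 13.64352035522461), (64.1432113647461, 121.15127563476562), 77.775634765625)
t 15.55 pos [0.5417 0.0501 0.0507] rpy [-179.8  -12.   -12.4] F [-11.6   4.5  10.9] gap 0.0249 q [-0.11  0.57 -0.15  2.09  0.53  0.34 -2.5 ]
turn/row [-0.006 -0.     0.007]
shift [-0.032  0.016  0.082]
shift [-0.032  0.016  0.082]
shift [-0.032  0.016  0.082]
shift [-0.032  0.016  0.082]
sc8 291 a rng [-129.5 -127.5  -34.2  -33. ]
-128 n 21 zmax 60.4 b 9.1
-113 n 30 zmax 65.1 b 6.6
-98 n 34 zmax 69.9 b 8.6
-83 n 44 zmax 75.1 b 6.2
-68 n 49 zmax 79.8 b 6.4
-53 n 61 zmax 84.6 b 3.7
-38 n 52 zmax 87.0 b 6.8
blade [[-42.0, 85.0], [-41.0, 86.0], [-43.0, 83.0], [-40.0, 87.0], [-42.0, 84.0], [-39.0, 88.0], [-59.0, 61.0], [-38.0, 88.0], [-38.0, 87.0], [-36.0, 89.0], [-39.0, 86.0], [-44.0, 66.0], [-34.0, 78.0], [-33.0, 79.0], [-32.0, 79.0], [-34.0, 77.0], [-33.0, 77.0], [-40.0, 68.0], [-34.0, 75.0], [-32.0, 78.0]]
```

send_rows:
  moves:
    - [[0, 0, 0], [-0.03, 0.015, 0.1], 1]
    - [[0, 0, 0], [-0.02, 0.015, 0.1], 1]
    - [[0, 0, 0], [0, 0, 0], 1]

```text
time_s: 15.92
ee_pos: [0.5431, 0.0493, 0.0457]
tcp_rot: [-3.138, -0.212, -0.217]
wrist_force: [-6.5, 5.1, 6.7]
finger_gap: 0.0248
finger_force: 64.1
```

```bash
python3 cz.py top9
python3 - <<'E'
from h import *
goto(ab(-80,4,66),[180,0,-12.7],6)
E
```

```text
t 15.93 pos [0.5431 0.0493 0.0457] rpy deg [-179.77  -12.15  -12.44] F [-6.5  5.1  6.7] gap 0.0248 units [-0.93  0.18 -1.47]
-0.05 126.2 -0.02 122.1 0.02 117.7 0.05 114.0 ((673.2718505859375, 13.445533752441406), (64.19820404052734, 122.16935729980469), 78.2970962524414)
t 15.97 pos [0.543  0.0493 0.0458] rpy [-179.8  -12.1  -12.4] F [-4.9  4.4  6.6] gap 0.0247 q [-0.11  0.58 -0.14  2.09  0.54  0.32 -2.51]
turn/row [-0.004 -0.202  0.005]
shift [ 0.009  0.007 -0.136]
shift [ 0.004  0.007 -0.136]
shift [-0.     0.007 -0.136]
shift [-0.005  0.007 -0.136]
shift [-0.01   0.007 -0.136]
shift [-0.015  0.007 -0.135]
```

send_rows:
  moves:
    - [[0, -0.25, 0], [-0.1, 0, -0.14], 1]
    - [[0, -0.25, 0], [-0.15, 0, -0.14], 1]
    - [[0, -0.25, 0], [-0.15, 0, -0.12], 1]
    - [[0, -0.25, 0], [-0.15, 0, -0.1], 1]
    - [[0, 0, 0], [0, 0, 0], 1]

```text
time_s: 16.6
ee_pos: [0.5289, 0.0501, 0.0559]
tcp_rot: [-3.139, -0.038, -0.221]
wrist_force: [0.2, -0.6, 1.9]
finger_gap: 0.0247
finger_force: 62.9
```

```bash
python3 cz.py top10
python3 - <<'E'
from h import *
snap('scene','sc10'); goto(ab(-80,4,66),[180,0,-12.7],1)
E
python3 tl.py sc10
```

```text
t 16.6 pos [0.5289 0.0501 0.0559] rpy deg [-179.84   -2.2   -12.66] F [ 0.2 -0.6  1.9] gap 0.0247 units [-0.63  0.1  -0.86]
-0.05 125.4 -0.02 121.4 0.02 116.7 0.05 113.7 ((673.4205322265625, 13.41287612915039), (64.03955078125, 122.44395446777344), 78.06253051757812)
t 16.7 pos [0.5281 0.0504 0.0556] rpy [-179.9   -2.2  -12.6] F [-0.4 -0.2  2.4] gap 0.0246 q [ 0.07  0.61 -0.33  1.98  0.38  0.57 -2.31]
turn/row [-0.011 -0.22   0.012]
shift [ 0.491 -0.046 -0.396]
sc10 317 a rng [-143.2 -134.3  -42.7  -41. ]
-143 n 6 zmax 67.7 b 10.8
-128 n 29 zmax 71.8 b 7.2
-113 n 37 zmax 74.7 b 4.5
-98 n 44 zmax 78.2 b 4.8
-83 n 58 zmax 123.1 b 0.5
-68 n 58 zmax 84.4 b 1.7
-53 n 53 zmax 87.6 b 1.0
-38 n 32 zmax 87.2 b 0.8
blade [[-50.0, 88.0], [-47.0, 89.0], [-48.0, 87.0], [-47.0, 87.0], [-46.0, 87.0], [-44.0, 76.0], [-40.0, 81.0], [-40.0, 79.0], [-39.0, 79.0], [-38.0, 79.0], [-37.0, 79.0], [-35.0, 81.0], [-36.0, 78.0], [-33.0, 80.0], [-32.0, 80.0]]
```

send_rows:
  moves:
    - [[0, 0, 0], [-0.3, 0, 0.05], 1]
    - [[0, 0, 0], [-0.3, 0, 0.05], 1]
    - [[0, -0.2, 0], [-0.3, 0, -0.1], 1]
    - [[0, -0.2, 0], [-0.3, 0, -0.1], 1]
    - [[0, -0.2, 0], [-0.3, 0, -0.1], 1]
    - [[0, 0, 0], [-0.3, 0, 0], 1]
    - [[0, 0, 0], [-0.3, 0, 0], 1]
    - [[0, 0, 0], [0, 0, 0], 1]

```text
time_s: 17.7
ee_pos: [0.4736, 0.0624, 0.0602]
tcp_rot: [3.142, 0.071, -0.217]
wrist_force: [-0.0, -0.1, -1.3]
finger_gap: 0.0247
finger_force: 62.7
```

```bash
python3 cz.py top11
python3 - <<'E'
from h import *
snap('scene','sc11'); goto(ab(-80,4,66),[180,0,-12.7],1)
E
python3 tl.py sc11
```

```text
t 17.7 pos [0.4736 0.0624 0.0602] rpy deg [180.     4.06 -12.45] F [-0.  -0.1 -1.3] gap 0.0247 units [ 1.55  0.1  -0.78]
-0.05 125.5 -0.02 120.8 0.02 117.1 0.05 114.0 ((673.6159057617188, 13.27712631225586), (63.9085807800293, 122.15494537353516), 77.91799926757812)
t 17.8 pos [0.475  0.0622 0.0604] rpy [-180.     4.   -12.5] F [-0.9 -0.1 -1.5] gap 0.0247 q [ 0.11  0.59 -0.39  2.02  0.31  0.65 -2.27]
turn/row [-0.002  0.399  0.021]
shift [ 2.631 -0.043 -0.409]
sc11 318 a rng [-185.9 -181.5  -95.3  -94.5]
-173 n 30 zmax 81.6 b 6.8
-158 n 39 zmax 82.3 b 4.8
-143 n 49 zmax 84.8 b 4.3
-128 n 66 zmax 130.0 b 0.3
-113 n 58 zmax 87.8 b 2.4
-98 n 67 zmax 87.7 b 2.9
blade [[-59.0, 84.0], [-57.0, 82.0], [-56.0, 82.0], [-53.0, 82.0], [-50.0, 82.0], [-50.0, 81.0], [-47.0, 82.0], [-44.0, 83.0], [-39.0, 85.0], [-38.0, 84.0], [-37.0, 84.0], [-34.0, 84.0], [-33.0, 82.0], [-31.0, 83.0]]
```

send_rows:
  moves:
    - [[0, 0, 0], [-0.5, 0, -0.02], 1]
    - [[0, -0.2, 0], [-0.5, 0, -0.02], 1]
    - [[0, -0.2, 0], [-0.1, 0, 0.2], 1]
    - [[0, -0.2, 0], [0, 0, 0.4], 1]
    - [[0, 0, 0], [0, 0, 0.4], 1]
    - [[0, 0, 0], [0, 0, 0.4], 1]
    - [[0, 0, 0], [0, 0, 0.2], 1]
    - [[0, 0, 0], [0, 0, 0], 1]

```text
time_s: 18.8
ee_pos: [0.4421, 0.0696, 0.0237]
tcp_rot: [-3.141, 0.175, -0.218]
wrist_force: [0.2, 0.0, -2.4]
finger_gap: 0.025
finger_force: 62.7
```

Run:
```python
from h import *
snap('scene','sc12'); goto(ab(-80,4,66),[180,0,-12.7],1)
W,d,p=world('sc12'); cv2.imwrite('pics/c12.png',cv2.resize(p[100:320,200:440],None,fx=2.5,fy=2.5))
h=cv2.cvtColor(p,cv2.COLOR_BGR2HSV);q=W-[.6171,.0274,0]; a=q[...,:2]@[.9755,-.22]*1000;b=q[...,:2]@[.22,.9755]*1000; z=W[...,2]*1000
m=(h[...,0]<22)&(h[...,1]>110)&(h[...,2]>60)&(abs(b)<30)&(a>-230)&(a<-60)&(d>0)
for lo in range(-230,-70,15):
    k=m&(a>=lo)&(a<lo+15)
    if k.sum()>3: print(lo+7,k.sum(),np.percentile(z[k],90).round(1),np.median(b[k]).round(1))
k=(h[...,1]<90)&(abs(b)<9)&(a>-100)&(a<-20)&(z>5)&(z<70); print(np.c_[a[k],z[k]].round(0)[::max(1,k.sum()//12)].tolist())
```

```text
t 18.85 pos [0.4425 0.0696 0.024 ] rpy [-180.    10.   -12.5] F [ 0.2  0.6 -1.7] gap 0.025 q [ 0.12  0.68 -0.4   2.02  0.28  0.67 -2.25]
turn/row [-0.003  0.998  0.02 ]
shift [ 3.633 -0.038 -2.346]
-208 8 45.1 8.0
-193 38 47.0 6.0
-178 45 46.7 4.8
-163 55 48.6 2.0
-148 64 47.7 1.6
-133 72 45.9 1.8
[[-98.0, 37.0], [-98.0, 34.0], [-94.0, 36.0], [-91.0, 36.0], [-90.0, 34.0], [-88.0, 33.0], [-85.0, 34.0], [-82.0, 34.0], [-79.0, 35.0], [-77.0, 35.0], [-73.0, 37.0], [-72.0, 35.0], [-67.0, 38.0], [-67.0, 34.0]]
```

View pics/c12.png

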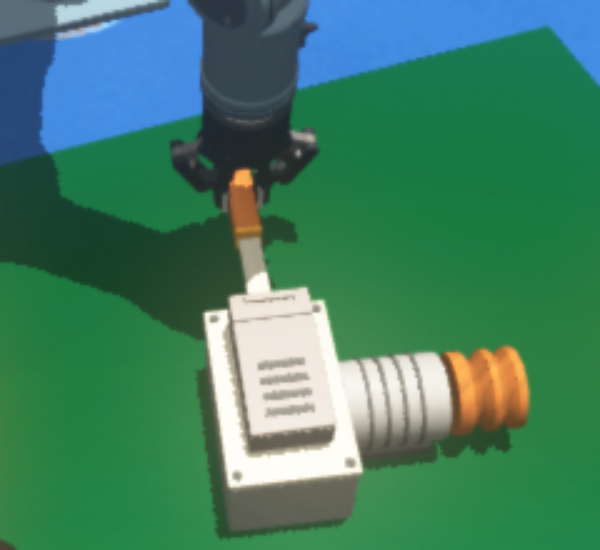

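The tool is out of the notch and level, about 20 mm above the bench, and the cover stays propped. I'll set the tool down.

send_rows:
  moves:
    - [[0, 0, 0], [0, 0, 0.3], 1]
    - [[0, 0, 0], [0, 0, 0.3], 1]
    - [[0, 0, 0], [0, 0, 0.12], 1]
    - [[0, 0, 0], [0, 0, 0.03], 1]
    - [[0, 0, 0], [0, 0, 0], 1]

```text
time_s: 19.48
ee_pos: [0.4395, 0.0702, 0.0056]
tcp_rot: [-3.141, 0.174, -0.218]
wrist_force: [-0.4, -0.5, -0.8]
finger_gap: 0.025
finger_force: 62.7
```

send_rows:
  moves:
    - [[0, 0, 0], [0, 0, 0.05], 1]
    - [[0, 0, 0], [0, 0, 0], 1]
    - [[0, 0, 0], [0, 0, 0], 0.6]
    - [[0, 0, 0], [0, 0, 0], 0.4]
    - [[0, 0, 0], [0, 0, 0], 0]
    - [[0, 0, 0], [0, 0, 0], 0]
    - [[0, 0, 0], [0, 0, 0], 0]
    - [[0, 0, 0], [0, 0, -0.4], 0]
    - [[0, 0.5, 0], [0, 0, -1], 0]
    - [[0, 0.5, 0], [0, 0, -1], 0]

```text
time_s: 20.72
ee_pos: [0.4479, 0.0684, 0.0648]
tcp_rot: [-3.14, -0.003, -0.219]
wrist_force: [-0.1, -0.1, 0.8]
finger_gap: 0.0852
finger_force: 0.0
```

send_rows:
  moves:
    - [[0, 0, 0], [0, 0, -1], 0]
    - [[0, 0, 0], [0, 0, -1], 0]
    - [[0, 0, 0], [0, 0, -1], 0]
    - [[0, 0, 0], [0, 0, -1], 0]
    - [[0, 0, 0], [0, 0, 0], 0]

```text
time_s: 21.35
ee_pos: [0.4486, 0.0685, 0.1657]
tcp_rot: [-3.14, -0.004, -0.219]
wrist_force: [-0.0, 0.5, -0.1]
finger_gap: 0.0854
finger_force: 0.0
```

```bash
python3 cz.py top13
python3 - <<'E'
from h import *
snap('wrist','w13'); W,d,p=world('w13'); q=W-[.6171,.0274,0]; a=q[...,:2]@[.9755,-.22]*1000;b=q[...,:2]@[.22,.9755]*1000; z=W[...,2]*1000
m=(a>-10)&(a<140)&(abs(b)<45)&(z>100)&(d>0); print(m.sum())
for lo in range(-10,140,15):
    k=m&(a>=lo)&(a<lo+15)
    if k.sum()>20: print(lo+7,z[k].mean().round(1),'b',np.percentile(b[k],[1,99]).round(1))
print('amin',np.percentile(a[m],[0,1]))
goto([.67,.016,.2],[180,-5,-12.7],8)
E
```

```text
t 21.35 pos [0.4486 0.0685 0.1657] rpy deg [-179.88   -0.26  -12.53] F [-0.   0.5 -0.1] gap 0.0854 units [2.62 0.13 3.57]
-0.05 125.1 -0.02 121.1 0.02 117.3 0.05 114.0 ((673.1712646484375, 13.445472717285156), (64.13983154296875, 122.01368713378906), 77.91210174560547)
0Traceback (most recent call last):
  File "<stdin>", line 7, in <module>
    return _quantile_unchecked(
        a, q, axis, out, overwrite_input, method, keepdims, weights)
    return _ureduce(a,
                    func=_quantile_ureduce_func,
    ...<5 lines>...
                    overwrite_input=overwrite_input,
                    method=method)
    r = func(a, **kwargs)
    result = _quantile(arr,
                       quantiles=q,
    ...<2 lines>...
                       out=out,
                       weights=wgt)
    slices_having_nans = np.isnan(arr[-1, ...])
                                  ~~~^^^^^^^^^
IndexError: index -1 is out of bounds for axis 0 with size 0
```

View pics/w13.png

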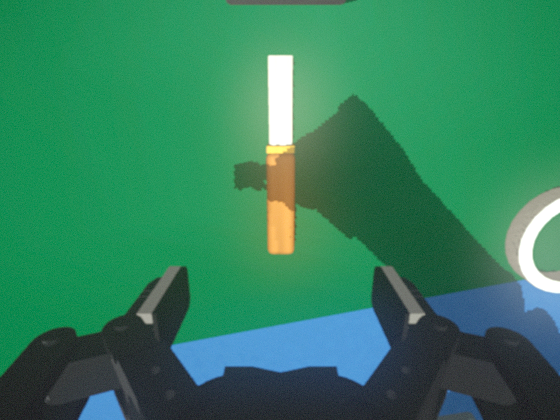

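The tool lies flat on the bench (handle (281,200), tip (281,57)), clear of the housing. Next I'll move over the cover.

Run:
```python
from h import *
goto([.6745,.0142,.19],[180,5.5,-12.7],10)
```

```text
t 21.45 pos [0.4471 0.0682 0.1637] rpy [-180.    -0.   -12.5] F [-0.3 -0.9 -0.2] gap 0.0854 q [ 0.14  0.34 -0.46  2.08  0.21  0.76 -2.24]
turn/row [-0.    -0.055  0.002]
shift [ 0.935  0.013 -0.104]
shift [ 0.934  0.013 -0.113]
shift [ 0.933  0.013 -0.122]
shift [ 0.932  0.013 -0.131]
shift [ 0.93   0.012 -0.14 ]
shift [ 0.929  0.012 -0.149]
shift [ 0.927  0.012 -0.158]
shift [ 0.926  0.011 -0.167]
shift [ 0.924  0.011 -0.176]
shift [ 0.922  0.011 -0.185]
```

send_rows:
  moves:
    - [[0, -0.05, 0], [0.9, 0.01, -0.2], 0]
    - [[0, -0.06, 0], [0.93, 0.01, -0.2], 0]
    - [[0, -0.05, 0], [0.93, 0.01, -0.2], 0]
    - [[0, -0.06, 0], [0.93, 0.01, -0.14], 0]
    - [[0, -0.05, 0], [0.93, 0.01, -0.13], 0]
    - [[0, -0.06, 0], [0.93, 0.01, -0.13], 0]
    - [[0, -0.05, 0], [0.93, 0.01, -0.13], 0]
    - [[0, -0.06, 0], [0.93, 0.01, -0.13], 0]
    - [[0, -0.05, 0], [0.93, 0.01, -0.13], 0]
    - [[0, -0.06, 0], [0.9, 0.01, -0.13], 0]

```text
time_s: 22.7
ee_pos: [0.6731, 0.0153, 0.1901]
tcp_rot: [3.142, 0.099, -0.218]
wrist_force: [0.9, 0.0, 1.3]
finger_gap: 0.0849
finger_force: 0.0
```

Run:
```python
from h import *
goto([.6745,.0142,.083],[180,5.5,-12.7],5)
snap('wrist','w14'); W,d,p=world('w14'); q=W-[.6171,.0274,0]; a=q[...,:2]@[.9755,-.22]*1000;b=q[...,:2]@[.22,.9755]*1000; z=W[...,2]*1000
m=(a>-10)&(a<140)&(abs(b)<45)&(z>102)&(z<135)&(d>0)
for lo in range(-10,140,15):
    k=m&(a>=lo)&(a<lo+15)
    if k.sum()>20: print(lo+7,k.sum(),z[k].mean().round(1),'b',np.percentile(b[k],[1,99]).round(1))
print('amin,max',a[m].min(),a[m].max())
```

```text
t 22.7 pos [0.6731 0.0153 0.1901] rpy [180.    5.6 -12.5] F [0.9 0.  1.3] gap 0.0849 q [ 0.16  0.71 -0.38  1.39  0.23  1.19 -2.03]
turn/row [0.    0.003 0.004]
shift [0.097 0.007 0.851]
shift [0.097 0.007 0.851]
shift [0.096 0.007 0.851]
shift [0.096 0.007 0.852]
shift [0.095 0.006 0.852]
-3 86 123.3 b [-31.4  29.2]
12 1494 123.4 b [-32.2  29.9]
27 1565 121.2 b [-32.1  30.1]
42 1681 119.7 b [-31.8  30.3]
57 1761 118.2 b [-31.6  30.6]
72 1885 116.7 b [-31.5  30.8]
87 2011 115.1 b [-31.3  31. ]
102 2149 113.6 b [-31.   31.3]
117 1934 111.8 b [-30.9  31.3]
amin,max 2.7508317696786078 122.46168443703442
```

send_rows:
  moves:
    - [[0, 0, -0.02], [0.15, 0.02, 0.8], 0]
    - [[0, 0, 0], [0.15, 0.02, 0.9], 0]
    - [[0, 0, 0], [0.1, 0.01, 0.9], 0]
    - [[0, 0, 0], [0.1, 0, 0.9], 0]
    - [[0, 0, 0], [0.1, 0, 0.5], 0]
    - [[0, 0, 0], [0, 0, 0.25], 0]
    - [[0, 0, 0], [0, 0, 0], 0]

```text
time_s: 23.62
ee_pos: [0.6777, 0.0135, 0.0846]
tcp_rot: [-3.14, 0.096, -0.215]
wrist_force: [1.4, -0.3, 0.3]
finger_gap: 0.0853
finger_force: 0.0
```

Run:
```python
from h import *
goto([.6775,.0133,.083],[180,5.7,-12],1)
```

```text
t 23.62 pos [0.6777 0.0135 0.0846] rpy [-179.9    5.5  -12.3] F [ 1.4 -0.3  0.3] gap 0.0853 q [ 0.15  0.83 -0.36  1.44  0.27  1.02 -2.05]
turn/row [-0.01  -0.022 -0.031]
shift [-0.001  0.01   0.065]
```

send_rows:
  moves:
    - [[0, 0, 0], [0, 0.01, 0.03], 0.3]
    - [[0, 0, 0], [0, 0, 0], 1]
    - [[0, 0, 0], [0, 0, 0], 1]
    - [[0, 0, 0], [0, 0, 0], 1]
    - [[0, 0, 0], [0, 0, 0], 1]
    - [[0, 0, 0], [0, 0, 0], 1]
    - [[0, 0, 0], [0, 0, 0], 1]

```text
time_s: 24.5
ee_pos: [0.6782, 0.0132, 0.0849]
tcp_rot: [-3.14, 0.094, -0.215]
wrist_force: [-1.1, -1.1, 6.7]
finger_gap: 0.0633
finger_force: 65.1
```

send_rows:
  moves:
    - [[0, 0, 0], [0.01, 0, -0.1], 1]
    - [[0, 0, 0], [0.02, 0, -0.2], 1]
    - [[0, 0, 0], [0.03, 0, -0.3], 1]
    - [[0, 0, 0], [0.04, 0, -0.4], 1]
    - [[0, 0, 0], [0.05, 0, -0.5], 1]
    - [[0, 0, 0], [0.05, 0, -0.5], 1]
    - [[0, 0, 0], [0, 0, 0], 1]

```text
time_s: 25.38
ee_pos: [0.6883, 0.0111, 0.1349]
tcp_rot: [-3.14, 0.093, -0.215]
wrist_force: [0.5, -0.2, -2.1]
finger_gap: 0.0631
finger_force: 66.1
```

Run:
```python
from h import *
goto([.6775,.0133,.24],[180,0,-12],4)
snap('wrist','w15'); snap('scene','sc15'); p=np.load('pics/sc15.npz')['p']; w=cv2.imread('pics/w15.png'); cv2.imwrite('pics/c15.png',np.vstack([cv2.resize(w,(400,300)),cv2.resize(p,(400,300))]))
W,d,p=world('top1'); hsv=cv2.cvtColor(p,cv2.COLOR_BGR2HSV)
```

```text
t 25.38 pos [0.6883 0.0111 0.1349] rpy [-179.9    5.3  -12.3] F [ 0.5 -0.2 -2.1] gap 0.0631 q [ 0.15  0.79 -0.37  1.39  0.25  1.11 -2.03]
turn/row [-0.003  0.133 -0.008]
shift [-2.070e-01 -1.000e-03 -1.036e+00]
shift [-0.183 -0.    -1.041]
shift [-0.159  0.    -1.045]
shift [-0.134  0.    -1.048]
```

View pics/c15.png

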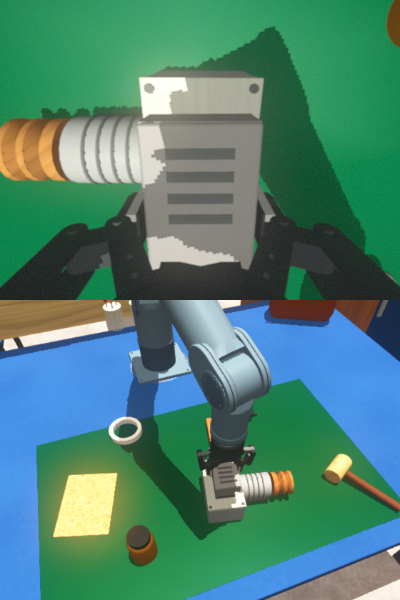

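The cover is held and lifted clear of the housing, still tilted by the 5°. I'll raise it, level it and carry it to the mat.

send_rows:
  moves:
    - [[0, 0.1, 0], [0, 0, -0.6], 1]
    - [[0, 0.1, 0], [0, 0, -0.7], 1]
    - [[0, 0.1, 0], [0, 0, -0.7], 1]
    - [[0, 0.1, 0], [0, 0.3, -0.7], 1]
    - [[0, 0.13, 0], [0, 0.6, -0.3], 1]
    - [[0, 0, 0], [0, 0.8, 0], 1]
    - [[0, 0, 0], [0, 0.8, 0], 1]
    - [[0, 0, 0], [0, 0.8, 0], 1]

```text
time_s: 26.48
ee_pos: [0.6733, -0.073, 0.2071]
tcp_rot: [-3.141, 0.004, -0.216]
wrist_force: [1.2, -1.3, -2.4]
finger_gap: 0.0631
finger_force: 66.1
```

Run:
```python
from h import *
goto([.568,-.364,.2],[180,0,-12.3],12)
```

```text
t 26.48 pos [ 0.6733 -0.073   0.2071] rpy [-180.     0.3  -12.4] F [ 1.2 -1.3 -2.4] gap 0.0631 q [ 0.28  0.64 -0.37  1.46  0.25  1.09 -1.92]
turn/row [-0.     0.002 -0.001]
shift [-0.135  1.023  0.024]
shift [-0.135  1.023  0.024]
shift [-0.135  1.023  0.024]
shift [-0.135  1.023  0.024]
shift [-0.135  1.023  0.024]
shift [-0.135  1.023  0.024]
shift [-0.136  1.023  0.024]
shift [-0.136  1.023  0.024]
shift [-0.136  1.023  0.024]
shift [-0.136  1.023  0.024]
shift [-0.136  1.022  0.024]
shift [-0.136  1.022  0.024]
```

send_rows:
  moves:
    - [[0, 0, 0], [-0.14, 0.95, 0], 1]
    - [[0, 0, 0], [-0.14, 0.95, 0], 1]
    - [[0, 0, 0], [-0.14, 0.95, 0], 1]
    - [[0, 0, 0], [-0.14, 0.95, 0], 1]
    - [[0, 0, 0], [-0.14, 0.95, 0], 1]
    - [[0, 0, 0], [-0.14, 0.95, 0], 1]
    - [[0, 0, 0], [-0.14, 0.95, 0], 1]
    - [[0, 0, 0], [-0.14, 0.95, 0], 1]
    - [[0, 0, 0], [-0.14, 0.95, 0], 1]
    - [[0, 0, 0], [-0.14, 0.95, 0.2], 1]

```text
time_s: 27.72
ee_pos: [0.5889, -0.2968, 0.203]
tcp_rot: [-3.141, 0.002, -0.215]
wrist_force: [0.8, 0.2, -1.8]
finger_gap: 0.0629
finger_force: 66.1
```

send_rows:
  moves:
    - [[0, 0, 0], [-0.14, 0.9, 0.5], 1]
    - [[0, 0, 0], [-0.14, 0.8, 0.8], 1]
    - [[0, 0, 0], [0, 0.5, 0.8], 1]
    - [[0, 0, 0], [0, 0, 0.8], 1]
    - [[0, 0, 0], [0, 0, 0.8], 1]
    - [[0, 0, 0], [0, 0, 0.5], 1]
    - [[0, 0, 0], [0, 0, 0.3], 1]
    - [[0, 0, 0], [0, 0, 0], 1]

```text
time_s: 28.72
ee_pos: [0.5704, -0.3469, 0.09]
tcp_rot: [-3.14, 0.004, -0.215]
wrist_force: [0.1, 0.2, -1.4]
finger_gap: 0.0631
finger_force: 66.1
```

Run:
```python
from h import *
goto([.568,-.364,.02],[180,0,-12.3],1)
snap('scene','sc16'); snap('top','top16')
W,d,p=world('sc16'); z=W[...,2]; hsv=cv2.cvtColor(p,cv2.COLOR_BGR2HSV)
s=ctrl.state(); R=Ro.from_euler('xyz',s['tcp_rot']); L=R.inv().apply((W-s['ee_pos']).reshape(-1,3)).reshape(W.shape)*1000
# grey cover points around tcp
m=(hsv[...,1]<60)&(hsv[...,2]>90)&(abs(L[...,0])<75)&(abs(L[...,1])<36)&(z>.01)&(z<.16)
for lo in range(-75,75,15):
    k=m&(L[...,0]>=lo)&(L[...,0]<lo+15)
    if k.sum()>5: print(lo+7,k.sum(),'z pct',np.percentile(z[k]*1000,[2,50,98]).round(1))
```

```text
t 28.73 pos [ 0.5704 -0.3469  0.09  ] rpy [-179.9    0.2  -12.3] F [ 0.1  0.2 -1.4] gap 0.0631 q [ 0.68  0.75 -0.31  1.56  0.27  0.88 -1.51]
turn/row [-0.008  0.02   0.001]
shift [0.06  0.694 2.797]
-38 6 z pct [121.6 123.1 123.8]
-23 45 z pct [120.4 122.6 125.6]
-8 151 z pct [119.9 122.9 125.5]
7 184 z pct [117.3 122.8 133.4]
22 178 z pct [119.6 122.4 124.9]
37 182 z pct [119.3 122.4 124.6]
52 151 z pct [118.3 121.9 124.3]
```

send_rows:
  moves:
    - [[0, 0, 0], [0.03, 0.35, 0.5], 1]
    - [[0, 0.02, 0], [0.03, 0.35, 0.6], 1]
    - [[0, 0, 0], [0, 0, 0.6], 1]
    - [[0, 0, 0], [0, 0, 0.6], 1]
    - [[0, 0, 0], [0, 0, 0.5], 1]
    - [[0, 0, 0], [0, 0, 0.3], 1]
    - [[0, 0, 0], [0, 0, 0.12], 1]
    - [[0, 0, 0], [0, 0, 0.06], 1]
    - [[0, 0, 0], [0, 0, 0], 1]

```text
time_s: 29.95
ee_pos: [0.5683, -0.3647, 0.0085]
tcp_rot: [-3.141, -0.001, -0.215]
wrist_force: [0.2, 0.4, -1.2]
finger_gap: 0.0629
finger_force: 66.1
```

send_rows:
  moves:
    - [[0, 0, 0], [0, 0, 0.06], 1]
    - [[0, 0, 0], [0, 0, 0.06], 1]
    - [[0, 0, 0], [0, 0, 0], 1]

```text
time_s: 30.32
ee_pos: [0.5679, -0.3645, 0.005]
tcp_rot: [-3.14, -0.0, -0.215]
wrist_force: [-0.3, -0.3, -2.0]
finger_gap: 0.063
finger_force: 66.1
```

send_rows:
  moves:
    - [[0, 0, 0], [0, 0, 0.04], 1]
    - [[0, 0, 0], [0, 0, 0.04], 1]
    - [[0, 0, 0], [0, 0, 0], 1]

```text
time_s: 30.7
ee_pos: [0.5681, -0.3646, 0.0036]
tcp_rot: [-3.141, -0.0, -0.215]
wrist_force: [-1.4, 0.9, 2.9]
finger_gap: 0.0634
finger_force: 66.7
```

Contact with the mat, so I'll release slowly and retreat straight up.

send_rows:
  moves:
    - [[0, 0, 0], [0, 0, 0], 0.2]
    - [[0, 0, 0], [0, 0, 0], 0]
    - [[0, 0, 0], [0, 0, 0], 0]
    - [[0, 0, 0], [0, 0, 0], 0]
    - [[0, 0, 0], [0, 0, -0.3], 0]
    - [[0, 0, 0], [0, 0, -0.8], 0]
    - [[0, 0, 0], [0, 0, -1], 0]
    - [[0, 0, 0], [0, 0, -1], 0]
    - [[0, 0, 0], [0, 0, -1], 0]
    - [[0, 0, 0], [0, 0, -1], 0]

```text
time_s: 31.95
ee_pos: [0.5684, -0.3649, 0.1333]
tcp_rot: [-3.141, -0.002, -0.215]
wrist_force: [0.5, -0.4, -0.8]
finger_gap: 0.0854
finger_force: 0.0
```

send_rows:
  moves:
    - [[0, 0, 0], [0, 0, -1], 0]
    - [[0, 0, 0], [-1, -1, -1], 0]
    - [[0, 0, 0], [-1, -1, 0], 0]
    - [[0, 0, 0], [-1, -1, 0], 0]
    - [[0, 0, 0], [-1, -1, 0], 0]
    - [[0, 0, 0], [0, 0, 0], 0]
    - [[0, 0, 0], [0, 0, 0], 0]

```text
time_s: 32.83
ee_pos: [0.4924, -0.2466, 0.182]
tcp_rot: [-3.141, -0.003, -0.215]
wrist_force: [0.0, -0.5, 0.5]
finger_gap: 0.0855
finger_force: 0.0
```

```bash
sed -e "s/top1'/top17'/" -e "/^c=/,\$d" m.py > m2.py
python3 - <<'E'
from h import *
to([.568,-.364,.2]); snap('top','top17'); W,d,p=world('top17'); 
cv2.imwrite('pics/c17.png',cv2.resize(p[80:310,110:470],None,fx=2,fy=2))
z=W[...,2]; m=(abs(W[...,0]-.568)<.09)&(abs(W[...,1]+.364)<.09)&(z>.025)&(z<.08)
r=cv2.minAreaRect(W[m][:,:2].astype(np.float32)*1000); print(r,np.percentile(z[m],[2,50,98]))
E
python3 m2.py | grep -E 'tape|pot|mallet'
```

```text
t 32.83 pos [ 0.4924 -0.2466  0.182 ] rpy deg [-1.7999e+02 -1.5000e-01 -1.2340e+01] F [ 0.  -0.5  0.5] gap 0.0855 units [ 3.96  3.94 -0.71]
((583.6912231445312, -367.95172119140625), (65.90142822265625, 74.17499542236328), 78.46041107177734) [0.02941376 0.03688205 0.04145809]
tape 525 c [ 332.8 -203. ] size [106.  106.4] ang 0.8 z med 0.0228
pot 353 c [ 761.1 -237.2] size [54.5 54. ] ang 58.0 z med 0.1055
mallet 617 c [736.8 383.4] size [92.3 80.6] ang 29.4 z med 0.0466
  return _methods._mean(a, axis=axis, dtype=dtype,
  ret = ret.dtype.type(ret / rcount)
```

View pics/c17.png

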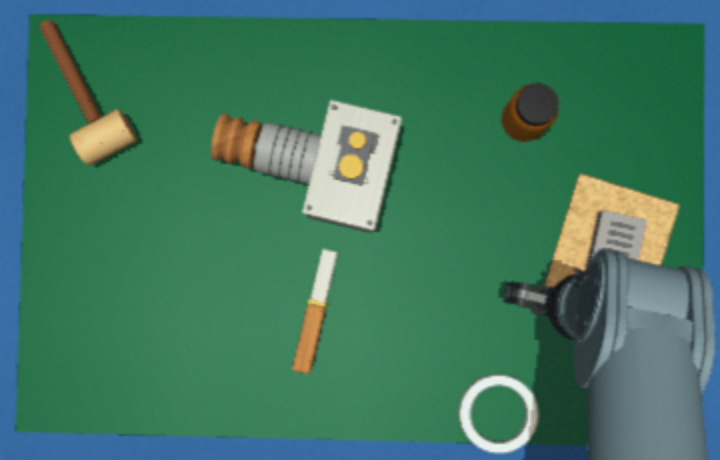

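The cover (vents up, at (618,232)) lies flat on the mat with its top at about 37 mm. The tool is on the bench and the bystanders have not moved.

```bash
python3 -c "
from bench import ctrl
print(ctrl.finish_job())"
```

```text
the job is handed in; nothing more can be done
None
```

I handed the job in at about 33 s: the cover was popped loose and now lies flat, top side up, near the middle of the cork mat, the pry tool is back on the bench, and the bystanders have not moved; the hand-in returned no verdict.

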